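# Walk the light bar across the mat

### The job

Walk the footed light bar end over end to its parking spot without lifting it: first swing the orange switch end round, the plain foot staying planted where it is, until the switch-end foot stands inside the orange ring; then, with that foot staying planted there, swing the plain end round until its foot stands inside the white ring. Push the bar gently, keep both feet down on the mat, leave the mug, stapler and label roll where they are, and finish with the bar at rest and let go.

Things in the scene. Friction and masses are not known exactly. Their poses are not given: they have to be found in the camera images.
- light_bar: loose pale light bar, 0.3-0.65 kg, on two black rubber feet (20 mm across, 9 mm high), centres 170 mm apart. 220 mm long (25 mm past each foot centre), 38 mm wide, flat upright sides 8 to 33 mm above the mat. Origin under the plain foot (black cap); x to the switch end (orange cap). A push on the side of one end turns it about the other foot; fingers that rub along the side drag it lengthwise; a nudge on its end shifts it back.
- plain_foot (a point): centre of the underside of the foot at the plain end (black cap), on the mat's surface; same axes as the bar
- switch_foot (a point): centre of the underside of the foot at the switch end (orange cap), on the mat's surface; same axes as the bar
- mat: fixed dark green mat, 300 (x) x 350 (y) x 2 mm, origin under its centre; x points away from the robot, y left, within 0.2 rad. Two printed rings, 100 mm inside diameter, on its left half, 170 mm apart along x: orange near, white far. The bar starts on the right half, switch end far, its length within 0.3 rad of the mat's x; its plain foot is about 170 mm from the orange ring's centre.
- orange_ring (a point): centre of the orange ring (near left), on the mat's surface, 2 mm above the desk; axes of the mat
- white_ring (a point): centre of the white ring (far left), on the mat's surface, 2 mm above the desk; axes of the mat
- mug: loose white mug, about 79 x 114 x 89 mm, left of the mat; bystander; origin under its middle
- stapler: loose blue stapler, 134 x 34 x 49 mm, right of the mat; bystander; origin under its middle
- label_roll: loose roll of white labels lying flat, 84 mm across, 38 mm high, far left of the mat; bystander; origin under its middle

How it is judged:
On the way:
1. the switch-end foot stands inside the orange ring (centre within 40 mm) while the plain foot is still where it started (within 60 mm) (horizontal distance between switch_foot and orange_ring below 0.04 m and distance of plain_foot from where it was at the start of the episode below 0.06 m), for 0.2 s.
At the end, for the whole second after the job is handed in: The bar stands flat and at rest on both feet on the mat, the switch-end foot inside the orange ring and the plain foot inside the white ring (each foot's centre within 40 mm of its ring's centre), the bystanders where they were (horizontal distance between switch_foot and orange_ring below 0.04 m and horizontal distance between plain_foot and white_ring below 0.04 m and angle between light_bar's own z axis and vertical below 0.05 rad and height (world z) of each of plain_foot, switch_foot below 0.006 m and linear speed of light_bar below 0.02 m/s and angular speed of light_bar below 0.1 rad/s); the robot touches nothing.
It fails at once if neither foot is planted: the plain foot is more than 60 mm from where it started while the switch-end foot is more than 60 mm from the orange ring's centre (distance of plain_foot from where it was at the start of the episode above 0.06 m and horizontal distance between switch_foot and orange_ring above 0.06 m).
It fails at once if a foot is lifted more than 12 mm, or the bar is tipped by more than 0.2 rad (height (world z) of any of plain_foot, switch_foot above 0.014 m or angle between light_bar's own z axis and vertical above 0.2 rad).
It fails at once if the bar is shoved faster than 0.5 m/s (linear speed of light_bar above 0.5 m/s).
It fails at once if the mug, stapler or label roll is moved more than 30 mm (distance of any of mug, stapler, label_roll from where it was at the start of the episode above 0.03 m).
It also fails if it takes over 67 s, if anything falls off the work surface, if the arm or the gripper's body presses on something with over 40 N, if the wrist force passes 120 N, or if a joint passes its speed limit or range.

### The arm

A 7-joint arm with a two-finger parallel gripper is mounted at the origin on a cart in front of the work surface, level with it; the furniture and walls round the work are solid. World frame = base frame: x ahead of the robot, y to its left, z up, the work surface at z = 0. Lengths are in m, angles in rad, forces in N, time in s.
With the tool pointing down it reaches from about 0.4 to 0.85 m from the base axis. Payload 10.4 kg.
Tool frame: the origin (TCP) lies at the very end of the fingers, on their centre line; the grasp point (between the pads) lies 19 mm behind it; z points along the fingers, y is the line along which they close (so a half turn about z gives the same grasp; the last joint's range is limited). The gripper opens to 87 mm and grips with 3 to 60 N. Pads are 19 mm wide; open, the fingers measure 117 mm over their backs; the gripper's body (75 mm by 190 mm) begins 51 mm behind the grasp point.
Start: joints at [-1.2, 0.332, -0.065, 1.46, 0.022, 1.35, -0.088], TCP at [0.24, 0.577, 0.223] pointing down, gripper open.
Joint ranges: [-2.6, 2.6], [-0.5, 2.12], [-1.47, 1.34], [0.16, 2.42], [-1.27, 4.41], [0.06, 2.06], [-2.6, 2.6]. Speed limits (rad/s): [2.22, 2.22, 2.79, 2.79, 3.14, 3.14, 3.14].

### API

Orientations are given as a unit quaternion [w, x, y, z].
In Python, from station import r gives the robot as it stands.
- The arm moves only by the tool drive_tool, never from a script. Its arguments are lists of equal length, an entry for each row: "translation": the shift along the world's x, y, z in cm, a list of three; "roll": the turn about the world's z in units of 8 degrees (1.0 is 8 degrees). A call has exactly 8 rows; each row shifts and turns the commanded pose from where the row before left it; what a row does not reach is not made up. A row lasts 1/10 s, in which the tool goes at most 50 mm and 8.59 degrees, less where a joint would pass 70% of its speed; a pose out of reach is approached as far as the arm can. A call is refused whole if a number of a shift passes 5 or a number of a turn 1, either way. A call with a gripper value outside its range is refused whole. "hand" is the opening in per cent of the stroke, from 0 (shut) to 100 (fully open), set as the call begins (left out, the last holds). The fingers move at their own pace and stop on an object; "newtons" is the grip in N (left out, the last holds). Time passes only in rows, so rows that do not move let the fingers close, or fill a call up. It gives the time, the measured TCP pose, the force, the opening and the grip force at its end, in the units of the state.
- r.state(): the state, without advancing time (a new reading comes with each control period).
- r.get_image(name): name is "scene" or "top" or "wrist"; returns the picture (400x640x3 uint8, red, green, blue); there is no depth.
- r.camera_params(name): a dict with "mtx" (3x3 intrinsics, pixels), "distortion" ([k1, k2, p1, p2, k3] as OpenCV has them; the pictures are not rectified), "rvec" (rotation vector, rad) and "tvec" (3), from world to camera coordinates, as OpenCV has them. Camera axes: x right, y down, z forward; pixel columns grow to the right and rows downward; lengths in m; the calibration is good to about 2 mm. A picture is of the moment at which its call begins: read the wrist's pose just before it. camera_params takes no time and is no camera call; for the wrist camera it gives the pose at the moment of the call.
- r.finish_job(): hands the job in; it is judged then, once.
Trained networks look in the newest picture that a camera, given by its name, has taken for a name from the list of things; names that differ only in an ending like _2 or _b are one class to them, and where a whole thing is asked for, a point or a joint stands for the part that bears it (a point fixed in the world has none). Each returns a list of dicts, best first, with "score" (0 to 1); they miss things now and then, are a little off and sometimes report something else, mostly with a low value. They report only what shows in the picture. A call takes as long as a camera call.
- r.boxes_of(camera, target): "point" ([x, y, z] in m, in the coordinates of the camera as it stood for that picture, good to about 4 mm: the middle of the surface that is visible of it).
- r.spot_point(camera, target): "point" ([x, y, z] in m, in the coordinates of the camera as it stood for that picture, good to about 4 mm: a listed point, or the origin of a listed thing).
The state is a dict: "time": time; "joint_positions": joint angles; "dq": joint speeds; "joint_torque": joint torques, N m; "position": TCP position; "orientation": TCP orientation; "wrist_force": force on the tool from outside, world axes, zero at the start; "moment": the same for the moment, N m; "opening": finger opening in m; "finger_force": force on a finger pad.
Only numpy, scipy, OpenCV 4.12 (cv2) and the standard library are available. Lean on these libraries where they do the work, as an engineer would, in place of code of your own. Each camera call takes 0.05 s, during which the arm holds its last target. There are 200 camera calls.

## Working session

There is one attempt and no reset: what is moved stays moved. The work goes in short steps, Python scripts to look and compute and a tool call to move; the robot and the scene stay as the last step left them, time stands still between calls to the robot, and variables do not carry over. Pictures are saved under pics/ and viewed, at most 10 in all, crops included, and the job is handed in when it is done.

Besides the shell and the picture viewer there is one more tool, called by a JSON object that holds its "fn" and its "kwargs", one argument or row to a line. drive_tool: Moves the arm, as the interface text tells. Its arguments: {"type":"object","properties":{"translation":{"type":"array","items":{"type":"array","items":{"type":"number"}}},"roll":{"type":"array","items":{"type":"number"}},"hand":{"type":"number"},"newtons":{"type":"number"}},"required":["translation","roll"]}

```bash
mkdir -p pics; cat > h.py <<'E'
from station import r
import numpy as np, cv2
def towcam(cam,p):
    c=r.camera_params(cam);R=cv2.Rodrigues(np.array(c['rvec'],float))[0]
    return R.T@(np.array(p,float)-np.array(c['tvec'],float).ravel())
def find(cam,names,fn='spot_point'):
    for n in names:
        o=getattr(r,fn)(cam,n)
        print(cam,n,[(round(d['score'],2),np.round(towcam(cam,d['point']),3).tolist()) for d in o[:2]])
def shot(cam,name):
    im=r.get_image(cam);cv2.imwrite('pics/'+name,im[:,:,::-1]);return im
E
python3 - <<'E'
from h import *
s=r.state();print(s['time'],s['position'],s['orientation'],s['opening'])
shot('top','t0.png')
find('top',['plain_foot','switch_foot','orange_ring','white_ring','mug','stapler','label_roll','mat'])
shot('scene','s0.png')
find('scene',['plain_foot','switch_foot','orange_ring','white_ring'])
E
```

```text
0.0 [0.2396838  0.57679378 0.22178353] [-1.12524720e-04  1.95631470e-01  9.80677234e-01 -6.90893857e-04] 0.08712807012591478
top plain_foot [(0.78, [0.46, -0.094, -0.001])]
top switch_foot [(0.7, [0.534, 0.001, 0.001]), (0.64, [0.623, -0.114, 0.004])]
top orange_ring [(0.8, [0.449, 0.082, 0.002])]
top white_ring [(0.7, [0.621, 0.089, 0.001])]
top mug []
top stapler [(0.72, [0.415, -0.373, 0.008])]
top label_roll [(0.58, [0.6, 0.445, 0.003]), (0.21, [0.458, -0.095, -0.001])]
top mat [(0.68, [0.534, 0.002, 0.001])]
scene plain_foot [(0.83, [0.45, -0.097, 0.0]), (0.31, [0.45, 0.083, 0.001])]
scene switch_foot [(0.89, [0.624, -0.119, -0.004])]
scene orange_ring [(0.7, [0.448, 0.082, -0.0])]
scene white_ring [(0.62, [0.614, 0.082, 0.004])]
```

View pics/t0.png

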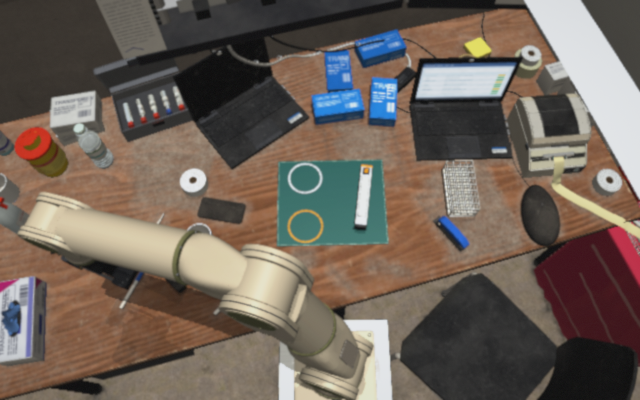

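The top view shows the mat at about px (332,202). The bar is on its right half, with its orange cap far at (366,170) and its black end near at (361,226). The rings are at (305,178) white and (305,226) orange. Clutter is clear of the path at z > 0.15.

Plan: straddle the end with loosely set fingers and follow the arc. I'll move above the switch end first.

{"fn": "drive_tool", "kwargs": {
  "translation": [
    [1.6,-2.9,0],
    [1.6,-2.9,0],
    [1.6,-2.9,0],
    [1.6,-2.9,0],
    [1.6,-2.9,0],
    [1.6,-2.9,0],
    [1.6,-2.9,0],
    [1.6,-2.9,0]
  ],
  "roll": [-0.86,-0.86,-0.86,-0.86,-0.86,-0.86,-0.86,-0.86]
}}

```text
time: 1.5
position: [0.3683, 0.344, 0.2228]
orientation: [-0.0, 0.629, 0.778, 0.0]
wrist_force: [0.2, 0.8, -0.1]
opening: 0.0868
finger_force: 0.0
```

{"fn": "drive_tool", "kwargs": {
  "translation": [
    [1.6,-2.9,0],
    [1.6,-2.9,0],
    [1.6,-2.9,0],
    [1.6,-2.9,0],
    [1.6,-2.9,0],
    [1.6,-2.9,0],
    [1.6,-2.9,0],
    [1.6,-2.9,0]
  ],
  "roll": [-0.86,-0.86,-0.86,-0.86,-0.86,-0.86,-0.86,-0.86]
}}

```text
time: 2.3
position: [0.4963, 0.112, 0.2229]
orientation: [-0.0, 0.917, 0.399, 0.0]
wrist_force: [0.1, 0.4, 0.1]
opening: 0.0871
finger_force: 0.0
```

{"fn": "drive_tool", "kwargs": {
  "translation": [
    [1.6,-2.9,-0.5],
    [1.6,-2.9,-0.5],
    [1.6,-2.9,-0.5],
    [1.6,-2.9,-0.5],
    [1.6,-2.9,-0.5],
    [1.6,-2.9,-0.5],
    [1.6,-2.9,-0.5],
    [1.2,-2.5,0]
  ],
  "roll": [-0.86,-0.86,-0.86,-0.86,-0.86,-0.86,-0.86,-0.6]
}}

```text
time: 3.1
position: [0.6202, -0.1162, 0.1869]
orientation: [0.0, 0.999, -0.051, -0.0]
wrist_force: [0.5, 0.1, -0.5]
opening: 0.0873
finger_force: 0.0
```

{"fn": "drive_tool", "kwargs": {
  "translation": [
    [0,0,0],
    [0,0,0],
    [0,0,0],
    [0,0,0],
    [0,0,0],
    [0,0,0],
    [0,0,0],
    [0,0,0]
  ],
  "roll": [0,0,0,0,0,0,0,0]
}}

```text
time: 3.9
position: [0.6198, -0.1147, 0.1876]
orientation: [0.0, 0.999, -0.049, 0.0]
wrist_force: [-0.3, -0.2, -0.8]
opening: 0.0872
finger_force: 0.0
```

```bash
cat >> h.py <<'E'
def tool():
    s=r.state();w,x,y,z=s['orientation']
    ya=np.degrees(np.arctan2(1-2*(x*x+z*z),2*(x*y-w*z)))
    print('t',round(s['time'],2),'tcp',np.round(s['position'],4),'yang',round(ya,2),'open',round(s['opening'],4),'F',np.round(s['wrist_force'],1))
E
python3 - <<'E'
from h import *
tool()
shot('wrist','w1.png')
find('wrist',['plain_foot','switch_foot','orange_ring','white_ring'])
r.get_image('top');find('top',['plain_foot','switch_foot','orange_ring','white_ring','mug'])
E
```

```text
t 3.9 tcp [ 0.6198 -0.1147  0.1876] yang -95.59 open 0.0872 F [-0.3 -0.2 -0.8]
wrist plain_foot [(0.91, [0.456, -0.092, 0.0])]
wrist switch_foot [(0.85, [0.621, -0.117, -0.004])]
wrist orange_ring []
wrist white_ring [(0.72, [0.618, 0.086, 0.0])]
top plain_foot [(0.63, [0.462, -0.097, -0.002])]
top switch_foot [(0.59, [0.622, -0.114, 0.006])]
top orange_ring []
top white_ring [(0.76, [0.618, 0.087, 0.001])]
top mug [(0.63, [0.371, 0.408, -0.003])]
```

View pics/w1.png

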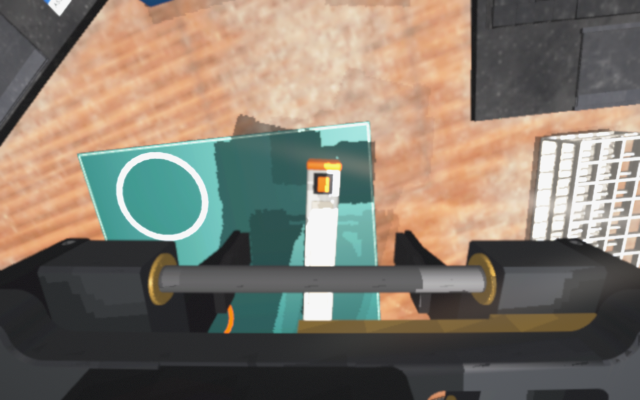

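The wrist view shows the bar between the open fingers, with its orange cap at about px (323,165). This agrees with the detections: plain foot (0.457,-0.094), switch foot (0.623,-0.116). Next I'll descend around the bar.

{"fn": "drive_tool", "kwargs": {
  "translation": [
    [-0.4,0,-3],
    [0,0,-3],
    [0,0,-3],
    [0,0,-3],
    [0,0,-2.5],
    [0,0,-1.5],
    [0,0,-0.8],
    [0,0,-0.4]
  ],
  "roll": [-0.24,0,0,0,0,0,0,0]
}}

```text
time: 5.25
position: [0.616, -0.1149, 0.0155]
orientation: [0.0, 0.998, -0.066, 0.0]
wrist_force: [-0.4, -0.2, -0.1]
opening: 0.0872
finger_force: 0.0
```

{"fn": "drive_tool", "kwargs": {
  "translation": [
    [0,0,0],
    [0,0,0],
    [0,0,0],
    [0,0,0],
    [0,0,0],
    [0,0,0],
    [0,0,0],
    [0,0,0]
  ],
  "roll": [0,0,0,0,0,0,0,0],
  "hand": 54,
  "newtons": 5
}}

```text
time: 6.05
position: [0.6158, -0.1148, 0.0156]
orientation: [0.0, 0.998, -0.066, -0.0]
wrist_force: [-0.3, -0.6, -0.1]
opening: 0.0475
finger_force: 0.0
```

```bash
cat > arc.py <<'E'
import numpy as np,sys
# pivot, tool xy, total angle deg, rows
px,py,tx,ty,a,n=map(float,sys.argv[1:]);n=int(n)
v=np.array([tx-px,ty-py]);t=np.radians(np.linspace(0,a,n+1))
p=np.c_[v[0]*np.cos(t)-v[1]*np.sin(t),v[0]*np.sin(t)+v[1]*np.cos(t)]
q=np.round(p*100,1);print('roll',round(a/n/8,3))
d=np.diff(q,axis=0).round(1)
for i in range(0,n,8):print([[*map(float,x),0] for x in d[i:i+8]])
print('end',p[-1]+[px,py])
E
python3 - <<'E'
from h import *
tool()
E
python3 arc.py 0.457 -0.094 0.6155 -0.115 99 32
```

```text
t 6.05 tcp [ 0.6158 -0.1148  0.0156] yang -97.52 open 0.0475 F [-0.3 -0.6 -0.1]
roll 0.387
[[0.0, 0.9, 0], [0.1, 0.8, 0], [0.0, 0.9, 0], [-0.1, 0.8, 0], [-0.1, 0.9, 0], [-0.1, 0.9, 0], [-0.2, 0.8, 0], [-0.2, 0.8, 0]]
[[-0.3, 0.8, 0], [-0.3, 0.8, 0], [-0.4, 0.8, 0], [-0.4, 0.8, 0], [-0.4, 0.7, 0], [-0.5, 0.7, 0], [-0.5, 0.7, 0], [-0.6, 0.7, 0]]
[[-0.6, 0.6, 0], [-0.6, 0.6, 0], [-0.7, 0.6, 0], [-0.7, 0.5, 0], [-0.7, 0.5, 0], [-0.7, 0.4, 0], [-0.8, 0.4, 0], [-0.8, 0.4, 0]]
[[-0.8, 0.3, 0], [-0.8, 0.3, 0], [-0.8, 0.2, 0], [-0.9, 0.2, 0], [-0.8, 0.1, 0], [-0.9, 0.1, 0], [-0.8, 0.1, 0], [-0.9, 0.0, 0]]
end [0.45294659 0.06583373]
```

{"fn": "drive_tool", "kwargs": {
  "translation": [
    [0.0,0.9,0],
    [0.1,0.8,0],
    [0.0,0.9,0],
    [-0.1,0.8,0],
    [-0.1,0.9,0],
    [-0.1,0.9,0],
    [-0.2,0.8,0],
    [-0.2,0.8,0]
  ],
  "roll": [0.387,0.387,0.387,0.387,0.387,0.387,0.387,0.387]
}}

```text
time: 6.85
position: [0.6098, -0.0469, 0.0156]
orientation: [0.0, 0.989, 0.151, 0.0]
wrist_force: [0.1, -0.7, 0.1]
opening: 0.0468
finger_force: 0.6
```

```bash
python3 - <<'E'
from h import *
tool()
r.get_image('wrist');find('wrist',['plain_foot','switch_foot'])
r.get_image('scene');find('scene',['plain_foot','switch_foot'])
r.get_image('top');find('top',['plain_foot','switch_foot'])
E
```

```text
t 6.85 tcp [ 0.6098 -0.0469  0.0156] yang -72.65 open 0.0468 F [ 0.1 -0.7  0.1]
wrist plain_foot []
wrist switch_foot []
scene plain_foot [(0.58, [0.451, -0.095, 0.003])]
scene switch_foot [(0.67, [0.621, -0.048, -0.002])]
top plain_foot []
top switch_foot [(0.35, [0.62, 0.087, 0.001])]
```

Pivoting well, with very low force. Continuing.

{"fn": "drive_tool", "kwargs": {
  "translation": [
    [-0.3,0.8,0],
    [-0.3,0.8,0],
    [-0.4,0.8,0],
    [-0.4,0.8,0],
    [-0.4,0.7,0],
    [-0.5,0.7,0],
    [-0.5,0.7,0],
    [-0.6,0.7,0]
  ],
  "roll": [0.387,0.387,0.387,0.387,0.387,0.387,0.387,0.387]
}}

```text
time: 8.1
position: [0.576, 0.0129, 0.0157]
orientation: [0.0, 0.933, 0.359, 0.0]
wrist_force: [0.5, -1.7, 0.3]
opening: 0.047
finger_force: 0.5
```

{"fn": "drive_tool", "kwargs": {
  "translation": [
    [-0.6,0.6,0],
    [-0.6,0.6,0],
    [-0.7,0.6,0],
    [-0.7,0.5,0],
    [-0.7,0.5,0],
    [-0.7,0.4,0],
    [-0.8,0.4,0],
    [-0.8,0.4,0]
  ],
  "roll": [0.387,0.387,0.387,0.387,0.387,0.387,0.387,0.387]
}}

```text
time: 8.9
position: [0.5199, 0.053, 0.0157]
orientation: [0.0, 0.835, 0.551, 0.0]
wrist_force: [1.5, 0.3, -0.2]
opening: 0.0468
finger_force: 0.5
```

```bash
python3 - <<'E'
from h import *
tool()
shot('scene','s2.png');find('scene',['plain_foot','switch_foot','orange_ring'])
E
```

```text
t 8.9 tcp [0.5199 0.053  0.0157] yang -23.14 open 0.0468 F [ 1.5  0.3 -0.2]
scene plain_foot [(0.77, [0.444, -0.091, -0.001])]
scene switch_foot [(0.78, [0.531, 0.059, -0.001])]
scene orange_ring [(0.69, [0.448, 0.083, -0.002])]
```

View pics/s2.png

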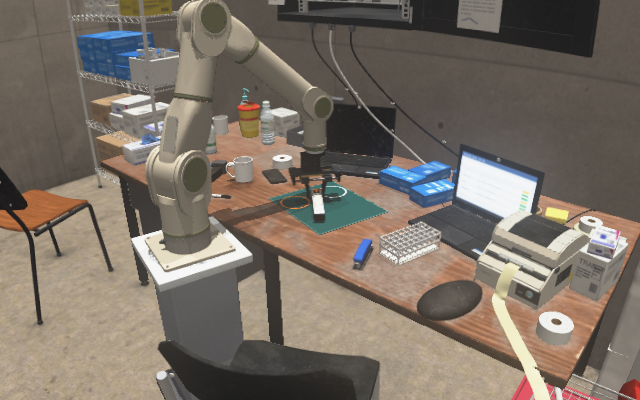

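The scene shows the bar upright in the gripper at about px (318,207), still planted at the plain end. Finishing the first swing.

{"fn": "drive_tool", "kwargs": {
  "translation": [
    [-0.8,0.3,0],
    [-0.8,0.3,0],
    [-0.8,0.2,0],
    [-0.9,0.2,0],
    [-0.8,0.1,0],
    [-0.9,0.1,0],
    [-0.8,0.1,0],
    [-0.9,0,0]
  ],
  "roll": [0.387,0.387,0.387,0.387,0.387,0.387,0.387,0.387]
}}

```text
time: 9.9
position: [0.4536, 0.0661, 0.0159]
orientation: [0.0, 0.697, 0.717, 0.001]
wrist_force: [1.4, 0.3, 0.5]
opening: 0.0469
finger_force: 0.6
```

{"fn": "drive_tool", "kwargs": {
  "translation": [
    [0,0,0],
    [0,0,0],
    [0,0,0],
    [0,0,0],
    [0,0,0],
    [0,0,0],
    [0,0,0],
    [0,0,0]
  ],
  "roll": [0,0,0,0,0,0,0,0],
  "hand": 100
}}

```text
time: 10.7
position: [0.4528, 0.0662, 0.0156]
orientation: [0.0, 0.698, 0.717, 0.0]
wrist_force: [-0.7, 0.2, 0.2]
opening: 0.0865
finger_force: 0.0
```

{"fn": "drive_tool", "kwargs": {
  "translation": [
    [0,0,0.8],
    [0,0,1.5],
    [0,0,2.5],
    [0,0,2.5],
    [0,0,2.5],
    [0,0,2.5],
    [0,0,2.5],
    [0,0,0]
  ],
  "roll": [0,0,0,0,0,0,0,0]
}}

```text
time: 11.5
position: [0.4546, 0.0666, 0.1674]
orientation: [0.001, 0.698, 0.717, 0.003]
wrist_force: [0.1, -0.5, 0.2]
opening: 0.0869
finger_force: 0.0
```

{"fn": "drive_tool", "kwargs": {
  "translation": [
    [0,-2,0],
    [0,-2,0],
    [0,-2,0],
    [0,-2,0],
    [0,-2,0],
    [0,-2,0],
    [0,-1.5,0],
    [0,0,0]
  ],
  "roll": [0,0,0,0,0,0,0,0]
}}

```text
time: 12.3
position: [0.4524, -0.0708, 0.1635]
orientation: [0.0, 0.699, 0.715, -0.0]
wrist_force: [-0.3, 0.2, 0.1]
opening: 0.0869
finger_force: 0.0
```

```bash
python3 - <<'E'
from h import *
tool()
for c in ['scene','wrist','top']:
    shot(c,c+'3.png');find(c,['plain_foot','switch_foot','orange_ring','white_ring'])
E
```

```text
t 12.3 tcp [ 0.4524 -0.0708  0.1635] yang 1.36 open 0.0869 F [-0.3  0.2  0.1]
scene plain_foot [(0.87, [0.436, -0.096, 0.0])]
scene switch_foot [(0.57, [0.459, 0.076, -0.0])]
scene orange_ring [(0.61, [0.448, 0.081, -0.0]), (0.28, [0.412, -0.371, 0.001])]
scene white_ring [(0.57, [0.619, 0.082, 0.004])]
wrist plain_foot [(0.63, [0.438, -0.092, 0.005]), (0.24, [0.436, -0.09, 0.004])]
wrist switch_foot [(0.98, [0.455, 0.073, -0.001])]
wrist orange_ring [(0.66, [0.445, 0.083, 0.001])]
wrist white_ring [(0.76, [0.617, 0.082, 0.0])]
top plain_foot []
top switch_foot [(0.85, [0.458, 0.077, 0.004])]
top orange_ring [(0.78, [0.447, 0.083, 0.004])]
top white_ring [(0.86, [0.619, 0.085, 0.004])]
```

View pics/wrist3.png

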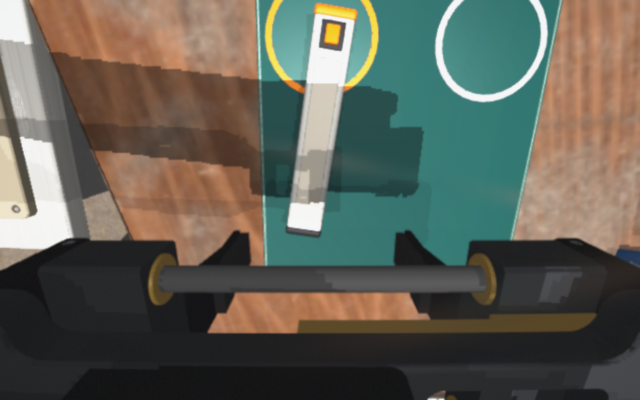

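The wrist view shows the orange cap inside the orange ring (about px (333,35) within the ring at (322,45)), with the plain end at (305,232). Stage one is done: switch foot about (0.457,0.075), plain foot about (0.437,-0.093). Next I'll straddle the plain end.

{"fn": "drive_tool", "kwargs": {
  "translation": [
    [-0.7,-1.1,0],
    [-0.8,-1.2,-2],
    [0,0,-3],
    [0,0,-3],
    [0,0,-3],
    [0,0,-2],
    [0,0,-1.3],
    [0,0,-0.5]
  ],
  "roll": [-0.51,-0.51,0,0,0,0,0,0]
}}

```text
time: 13.85
position: [0.437, -0.0918, 0.0144]
orientation: [-0.001, 0.747, 0.665, -0.001]
wrist_force: [-0.2, 0.7, -0.1]
opening: 0.087
finger_force: 0.0
```

{"fn": "drive_tool", "kwargs": {
  "translation": [
    [0,0,0],
    [0,0,0],
    [0,0,0],
    [0,0,0],
    [0,0,0],
    [0,0,0],
    [0,0,0],
    [0,0,0]
  ],
  "roll": [0,0,0,0,0,0,0,0],
  "hand": 52
}}

```text
time: 14.65
position: [0.4378, -0.0918, 0.0156]
orientation: [0.0, 0.747, 0.665, 0.0]
wrist_force: [0.2, 0.2, 0.6]
opening: 0.0454
finger_force: 0.0
```

```bash
python3 - <<'E'
from h import *
tool()
E
python3 arc.py 0.457 0.075 0.437 -0.094 102 32
```

```text
t 14.65 tcp [ 0.4378 -0.0918  0.0156] yang -6.61 open 0.0454 F [0.2 0.2 0.6]
roll 0.398
[[0.9, -0.1, 0], [1.0, 0.0, 0], [0.9, 0.0, 0], [1.0, 0.1, 0], [0.9, 0.1, 0], [0.9, 0.2, 0], [1.0, 0.2, 0], [0.9, 0.3, 0]]
[[0.9, 0.3, 0], [0.8, 0.4, 0], [0.9, 0.4, 0], [0.8, 0.5, 0], [0.8, 0.5, 0], [0.7, 0.6, 0], [0.8, 0.6, 0], [0.7, 0.6, 0]]
[[0.6, 0.7, 0], [0.7, 0.7, 0], [0.5, 0.8, 0], [0.6, 0.7, 0], [0.5, 0.8, 0], [0.4, 0.9, 0], [0.4, 0.8, 0], [0.4, 0.9, 0]]
[[0.3, 0.9, 0], [0.2, 0.9, 0], [0.2, 0.9, 0], [0.2, 1.0, 0], [0.1, 0.9, 0], [0.0, 1.0, 0], [0.0, 0.9, 0], [-0.1, 1.0, 0]]
end [0.62646518 0.09057412]
```

{"fn": "drive_tool", "kwargs": {
  "translation": [
    [0.9,-0.1,0],
    [1.0,0.0,0],
    [0.9,0.0,0],
    [1.0,0.1,0],
    [0.9,0.1,0],
    [0.9,0.2,0],
    [1.0,0.2,0],
    [0.9,0.3,0]
  ],
  "roll": [0.4,0.4,0.4,0.4,0.4,0.4,0.4,0.4]
}}

```text
time: 15.45
position: [0.5128, -0.084, 0.0154]
orientation: [-0.0, 0.58, 0.815, -0.0]
wrist_force: [-1.1, -0.4, 0.3]
opening: 0.0453
finger_force: 0.6
```

{"fn": "drive_tool", "kwargs": {
  "translation": [
    [0.9,0.3,0],
    [0.8,0.4,0],
    [0.9,0.4,0],
    [0.8,0.5,0],
    [0.8,0.5,0],
    [0.7,0.6,0],
    [0.8,0.6,0],
    [0.7,0.6,0]
  ],
  "roll": [0.4,0.4,0.4,0.4,0.4,0.4,0.4,0.4]
}}

```text
time: 16.25
position: [0.5768, -0.0449, 0.0154]
orientation: [-0.0, 0.385, 0.923, -0.0]
wrist_force: [-1.3, 0.4, 0.9]
opening: 0.0456
finger_force: 0.7
```

```bash
python3 - <<'E'
from h import *
tool()
for c in ['scene','wrist','top']:
    r.get_image(c);find(c,['plain_foot','switch_foot'])
E
```

```text
t 16.25 tcp [ 0.5768 -0.0449  0.0154] yang 44.71 open 0.0456 F [-1.3  0.4  0.9]
scene plain_foot [(0.86, [0.57, -0.052, -0.002])]
scene switch_foot [(0.69, [0.461, 0.075, -0.002])]
wrist plain_foot []
wrist switch_foot []
top plain_foot []
top switch_foot []
```

Switch foot is holding at (0.461,0.075). Completing the swing.

{"fn": "drive_tool", "kwargs": {
  "translation": [
    [0.6,0.7,0],
    [0.7,0.7,0],
    [0.5,0.8,0],
    [0.6,0.7,0],
    [0.5,0.8,0],
    [0.4,0.9,0],
    [0.4,0.8,0],
    [0.4,0.9,0]
  ],
  "roll": [0.4,0.4,0.4,0.4,0.4,0.4,0.4,0.4]
}}

```text
time: 17.5
position: [0.6177, 0.0177, 0.0156]
orientation: [-0.0, 0.171, 0.985, -0.0]
wrist_force: [-0.8, -1.3, -0.3]
opening: 0.0453
finger_force: 0.6
```

{"fn": "drive_tool", "kwargs": {
  "translation": [
    [0.3,0.9,0],
    [0.2,0.9,0],
    [0.2,0.9,0],
    [0.2,1.0,0],
    [0.1,0.9,0],
    [0.0,1.0,0],
    [0.0,0.9,0],
    [0,0,0]
  ],
  "roll": [0.4,0.4,0.4,0.4,0.4,0.4,0.4,0]
}}

```text
time: 18.3
position: [0.6277, 0.0845, 0.0156]
orientation: [0.0, -0.024, 1.0, 0.0]
wrist_force: [-0.6, 0.2, -0.2]
opening: 0.0451
finger_force: 0.0
```

{"fn": "drive_tool", "kwargs": {
  "translation": [
    [0,0,0],
    [0,0,0],
    [0,0,0],
    [0,0,0],
    [0,0,0],
    [0,0,0],
    [0,0,0],
    [0,0,0]
  ],
  "roll": [0,0,0,0,0,0,0,0],
  "hand": 100
}}

```text
time: 19.1
position: [0.6278, 0.0832, 0.0156]
orientation: [-0.0, -0.023, 1.0, 0.0]
wrist_force: [0.1, 0.2, 0.2]
opening: 0.0863
finger_force: 0.0
```

{"fn": "drive_tool", "kwargs": {
  "translation": [
    [0,0,0.8],
    [0,0,1.5],
    [0,0,2.5],
    [0,0,2.5],
    [0,0,2.5],
    [0,0,2.5],
    [0,0,2.5],
    [0,0,0]
  ],
  "roll": [0,0,0,0,0,0,0,0]
}}

```text
time: 19.9
position: [0.6299, 0.0835, 0.1692]
orientation: [0.004, -0.022, 1.0, 0.001]
wrist_force: [0.1, 0.2, 0.7]
opening: 0.0869
finger_force: 0.0
```

```bash
python3 - <<'E'
from h import *
tool()
for c in ['scene','wrist','top']:
    shot(c,c+'4.png');find(c,['plain_foot','switch_foot','orange_ring','white_ring','mug','stapler'])
E
```

```text
t 19.9 tcp [0.6299 0.0835 0.1692] yang 92.58 open 0.0869 F [0.1 0.2 0.7]
scene plain_foot [(0.88, [0.624, 0.077, 0.001]), (0.59, [0.414, -0.372, -0.001])]
scene switch_foot [(0.68, [0.46, 0.075, 0.002]), (0.44, [0.599, 0.447, -0.002])]
scene orange_ring [(0.78, [0.449, 0.083, -0.001])]
scene white_ring [(0.6, [0.617, 0.082, 0.001])]
scene mug [(0.58, [0.374, 0.408, 0.005]), (0.34, [0.618, 0.078, 0.0])]
scene stapler [(0.67, [0.414, -0.374, -0.001])]
wrist plain_foot [(0.65, [0.629, 0.079, 0.006])]
wrist switch_foot [(0.85, [0.458, 0.076, -0.0]), (0.48, [0.6, 0.451, 0.002])]
wrist orange_ring [(0.46, [0.458, 0.075, -0.001])]
wrist white_ring []
wrist mug []
wrist stapler []
top plain_foot []
top switch_foot []
top orange_ring [(0.57, [0.448, 0.084, 0.002])]
top white_ring [(0.88, [0.618, 0.084, 0.002]), (0.17, [0.412, -0.374, 0.005])]
top mug [(0.86, [0.372, 0.407, -0.002])]
top stapler [(0.93, [0.415, -0.375, 0.006])]
```

View pics/wrist4.png

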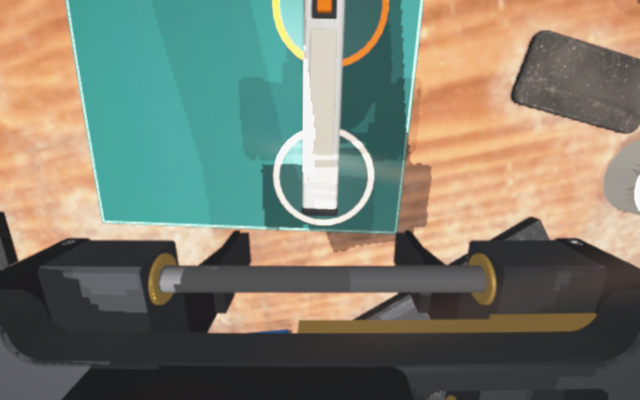

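The wrist view shows the plain end inside the white ring (about px (320,200), ring at (323,177)) and the switch end inside the orange ring (323,8). Both feet are about 10 mm from their ring centres, and the gripper is clear of the bar. Handing in.

```bash
python3 -c "
from station import r
print(r.finish_job())"
```

```text
the job is handed in; nothing more can be done
None
```

The job is handed in after about 20 s of the 67 s allowed: the bar was walked end over end with its switch foot in the orange ring and its plain foot in the white ring, each about 10 mm off centre by the cameras, and let go; the verdict was not reported back.

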